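# Shut the spectrometer cover and start the scan at the touch-free switch

### The job

The sample is in place: with the fingertips, push the spectrometer's sliding cover fully shut against its end stop. Only once it is shut, start the scan by pointing at the round window of the touch-free start switch: hold the fingertips straight above the middle of the window, less than 4 cm from it and without touching the switch, for a good two seconds. Do not point low over the square window of the other switch, which cancels; touch neither switch, and leave the switches, the jar, the beaker and the wash bottle where they stand.

Things in the scene. Friction and masses are not known exactly. Their poses are not given: they have to be found in the camera images.
- machine: Spectrometer: fixed cream instrument, 300 (x) x 400 (y) mm. Origin: centre of its underside; x from its low front to its rear, y to its left seen from the front. Deck 100 mm above the bench; from x = 65 mm back a housing 200 mm high. Sample well 100 x 100 mm at x = y = -60 mm. Guide rails 8 mm high along y at x = -131 and 11 mm; black end stop 22 mm high at y = -126. Deck bare left of the cover.
- cover (a joint): How far the sliding cover is open, in m: 0 = fully shut against the end stop, 0.12 = fully open. It grows as the cover moves along the machine's +y; push it along the machine's -y to shut it. It slides with about 2.5 N of friction and stays where it is left.
- cover_edge (a point): Centre of the cover's +y edge face (a plain upright face 130 mm long and 30 mm high, its middle 16 mm above the deck): the face to push. The cover is a flat grey block 130 x 130 x 30 mm, too wide to grip, with its underside 1 mm above the deck. The point moves with the cover; its axes are the machine's.
- start_switch: Touch-free start switch: a loose white box 70 x 70 x 35 mm, about 0.45 kg, with a flat black ROUND window, 46 mm across, in the middle of its top. Origin: centre of its underside.
- start_window (a point): Centre of the round window, on the top face of the start switch, 35 mm above the bench; z up.
- cancel_switch: Touch-free cancel switch: the same white box, 70 x 70 x 35 mm, with a flat black SQUARE window, 40 mm wide. Origin: centre of its underside. It reacts at once to fingertips less than 4 cm above its window.
- cancel_window (a point): Centre of the square window, on the top face of the cancel switch, 35 mm above the bench; z up.
- jar: Closed amber jar with a white cap, 56 mm across, 70 mm high; it stands in line with the switches and may have changed places with them. Origin: centre of its underside.
- beaker: Open glass beaker, 68 mm across, 85 mm high. Origin: centre of its underside.
- wash_bottle: White wash bottle with a green cap and spout, 64 mm across, 168 mm high; the spout reaches 48 mm out along its x. Origin: centre of its underside.
Not all that is in view belongs to the job. Several things have the shape of the wash_bottle; the one meant has the colours described above.

How it is judged:
On the way, in this order (a step that is already met when the one before it is completed fails the run):
1. the cover is fully shut (within 4 mm) (value of joint cover below 0.004 m), for 0.2 s.
2. the fingertips dwell for 2 s straight above the round window (grasp point within 22 mm of its centre line, tips less than 4 cm up) (horizontal distance between the grasp point and start_window below 0.022 m and z of the grasp point in the frame of start_window between 0 and 0.065 m), for 2 s.
At the end, for the whole second after the job is handed in: The cover is still shut (within 4 mm) and both switches, the jar, the beaker and the wash bottle stand still within 10 mm of where they began (value of joint cover below 0.004 m and distance of each of start_switch, cancel_switch, jar, beaker, wash_bottle from where it was at the start of the episode below 0.01 m and linear speed of each of start_switch, cancel_switch, jar, beaker, wash_bottle below 0.02 m/s); the robot touches nothing.
It fails at once if a switch is touched by the robot ((contact force between start_switch and the fingers above 0.4 N or contact force between start_switch and the arm above 0.4 N) or (contact force between cancel_switch and the fingers above 0.4 N or contact force between cancel_switch and the arm above 0.4 N)).
It fails at once if the start switch is triggered (fingertips less than 4 cm above its window) while the cover is not shut ((horizontal distance between the grasp point and start_window below 0.022 m and z of the grasp point in the frame of start_window between 0 and 0.059 m) and value of joint cover above 0.006 m).
It fails at once if the fingertips come less than 4 cm above the square window of the cancel switch (horizontal distance between the grasp point and cancel_window below 0.025 m and z of the grasp point in the frame of cancel_window between 0 and 0.059 m).
It fails at once if a switch or a bystander is lifted, carried, pushed or tipped (moved over 10 mm or tilted over 0.2 rad) (distance of any of start_switch, cancel_switch, jar, beaker, wash_bottle from where it was at the start of the episode above 0.01 m or angle between any of start_switch, cancel_switch, jar, beaker, wash_bottle's own z axis and vertical above 0.2 rad).
It also fails if it takes over 48 s, if anything falls off the work surface, if the arm or the gripper's body presses on something with over 40 N, if the wrist force passes 120 N, or if a joint passes its speed limit or range.

### The arm

A 6-joint arm with a two-finger parallel gripper is mounted at the origin on the work surface. World frame = base frame: x ahead of the robot, y to its left, z up, the work surface at z = 0. Lengths are in m, angles in rad, forces in N, time in s.
With the tool pointing down it reaches from about 0.3 to 0.875 m from the base axis. Payload 6.4 kg.
Tool frame: the origin (TCP) lies between the finger pads; the fingertips stand tip_extent ahead of it and the grasp point (between the pads) lies 5 mm behind it (tip_extent is the distance from the TCP to the fingertips, in m); z points along the fingers, y is the direction in which the jaws open and shut (so a half turn about z gives the same grasp; the last joint's range is limited). The gripper opens to 85 mm and grips with 20 to 120 N. Pads are 22 mm wide; open, the fingers measure 114 mm over their backs; the gripper's body (76 mm by 85 mm) begins 54 mm behind the grasp point. The pads swing forward as they close: fully open they stand 13 mm farther back than shut.
Start: joints at [1.05, 0.181, 1.607, -0, 1.354, -0.206], TCP at [0.178, 0.547, 0.245] pointing down, gripper open.
Joint ranges: [-2.99, 2.99], [-0.89, 2.07], [0.3, 2.58], [-1.14, 4.28], [0, 2.63], [-3.12, 3.12]. Speed limits (rad/s): [2.57, 2.57, 3.01, 3.14, 3.14, 3.14].

### API

Orientations are given as a unit quaternion [w, x, y, z].
In Python, from bench import * gives the robot as it stands.
- The arm moves only by the shell command python3 -m jog 'ROWS'. ROWS is JSON, a list of rows, each a list of 3 entries, a list of its own where there are three numbers: the shift along the tool's x, y, z in mm, then the turn, a rotation vector about the tool's x, y, z in rad, then the opening, from 0 (shut) to 1 (fully open). A call has 1 to 20 rows; each row is the pose to reach, as a shift and turn from the pose measured when the call began, along the tool's axes at that moment; what a row does not reach only later rows make up. A row lasts 1/12 s, in which the tool goes at most 41.7 mm and 7.16 degrees, less where a joint would pass 70% of its speed; a pose out of reach is approached as far as the arm can. A call with a gripper value outside its range is refused whole. The fingers move at their own pace and stop on an object; the grip force is fixed at half the most. Time passes only in rows, so rows that repeat a pose let the fingers close. It gives the time, the measured TCP pose, the force and the opening at its end, in the units of the state.
- get_obs(): the state, without advancing time (a new reading comes with each control period).
- camera(name): name is "side" or "top" or "wrist"; returns (picture, depth): 400x640x3 uint8, red, green, blue; 400x640 float32, m along the optical axis (not along the pixel's ray), 0 where there is no reading.
- get_calibration(name): a dict with "fx", "fy", "cx", "cy" (pixels), "k1" (the pictures are not rectified: a ray, as slopes to the right and down, at radius r is drawn at 1 + k1 r^2 times it, then the intrinsics apply), "world_from_camera" (4x4, takes a point from camera to world coordinates). Camera axes: x right, y down, z forward; pixel columns grow to the right and rows downward; lengths in m; the calibration is good to about 2 mm. A picture is of the moment at which its call begins: read the wrist's pose just before it. get_calibration takes no time and is no camera call; for the wrist camera it gives the pose at the moment of the call.
- hand_in(): hands the job in, once; it reports no verdict.
The state is a dict: "time_s": time; "q": joint angles; "dq": joint speeds; "joint_efforts": joint torques, N m; "eef_pos": TCP position; "eef_rot": TCP orientation; "wrist_force": force on the tool from outside, world axes, zero at the start; "torque": the same for the moment, N m; "opening": opening from 0.0 (shut) to 1.0 (fully open).
Only numpy, scipy, OpenCV 4.12 (cv2) and the standard library are available. Lean on these libraries where they do the work, as an engineer would, in place of code of your own. Each camera call takes 0.05 s, during which the arm holds its last target.

## Working session

There is one attempt and no reset: what is moved stays moved. The work goes in short steps, Python scripts to look and compute and a shell command to move; the robot and the scene stay as the last step left them, time stands still between calls to the robot, and variables do not carry over. Pictures are saved under pics/ and viewed, and the job is handed in when it is done.

```bash
ls; mkdir -p pics; python3 - <<'E'
from bench import *
import cv2
o=get_obs();print(o)
for n in("top","side","wrist"):
    p,d=camera(n);cv2.imwrite(f"pics/{n}0.png",p[:,:,::-1]);import numpy as np;np.save(f"pics/{n}0d.npy",d);np.save(f"pics/{n}0p.npy",p)
    c=get_calibration(n);print(n,c);np.save(f"pics/{n}0c.npy",c)
E
```

```text
pics
{'time_s': 0.0, 'q': array([ 1.04971450e+00,  1.81570768e-01,  1.60801243e+00,  5.13273302e-05,
        1.35381420e+00, -2.06311578e-01]), 'dq': array([-8.47416143e-05, -4.03046870e-04, -5.38942066e-04, -2.70155167e-04,
       -1.02013289e-04, -2.10128955e-04]), 'joint_efforts': array([ 4.40153544e-04, -4.44881666e+01, -3.51331079e+01, -3.35034219e-04,
        8.94569879e-03,  1.35784614e-05]), 'eef_pos': array([0.1777222 , 0.54628403, 0.24436529]), 'eef_rot': array([-3.44420834e-04,  1.56741602e-01,  9.87639233e-01, -8.34434683e-04]), 'wrist_force': array([-0.6268585 , -0.58774413,  0.05124368]), 'torque': array([-0.0735097 ,  0.0018208 ,  0.05777646]), 'opening': 1.00301167019977}
top {'fx': 391.1839725297516, 'fy': 391.1839725297516, 'cx': 313.73895580437517, 'cy': 197.56541759058612, 'k1': -0.06856833060794777, 'world_from_camera': array([[-1.33298228e-02, -9.87458342e-01,  1.57316045e-01,
         3.78851042e-01],
       [-9.99911047e-01,  1.30909430e-02, -2.55457914e-03,
         1.00762050e-01],
       [ 4.63125116e-04, -1.57336103e-01, -9.87545005e-01,
         1.0763655
[... 292 characters left out ...]
4083,  0.35952884],
       [-0.25837811, -0.72425339,  0.63929475, -0.51088462],
       [ 0.01698507, -0.66506927, -0.74658849,  0.79649805],
       [ 0.        ,  0.        ,  0.        ,  1.        ]])}
wrist {'fx': 279.615627556758, 'fy': 279.615627556758, 'cx': 313.9218919616166, 'cy': 199.5059513469508, 'k1': 0.010413891510953517, 'world_from_camera': array([[ 3.08407049e-01,  9.09219658e-01,  2.79651043e-01,
         1.05998642e-01],
       [ 9.51254391e-01, -2.94649040e-01, -9.10880202e-02,
         5.69575065e-01],
       [-4.20107241e-04,  2.94111470e-01, -9.55771033e-01,
         3.73600712e-01],
       [ 0.00000000e+00,  0.00000000e+00,  0.00000000e+00,
         1.00000000e+00]])}
```

View pics/top0.png

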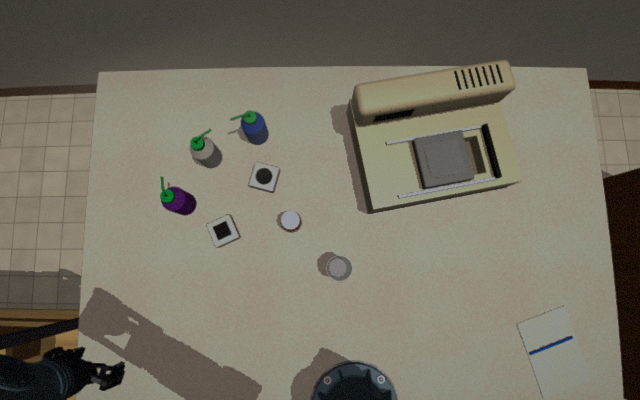

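View pics/side0.png

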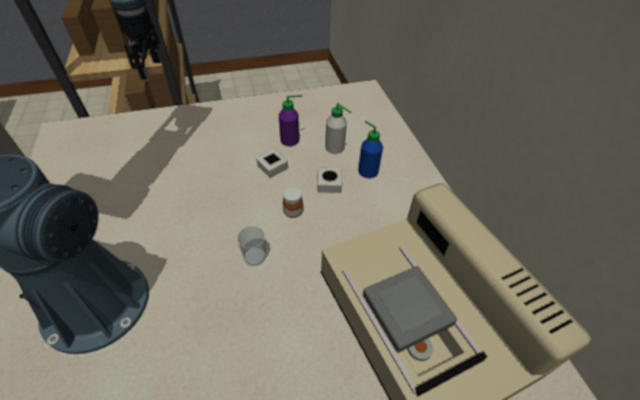

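View pics/wrist0.png

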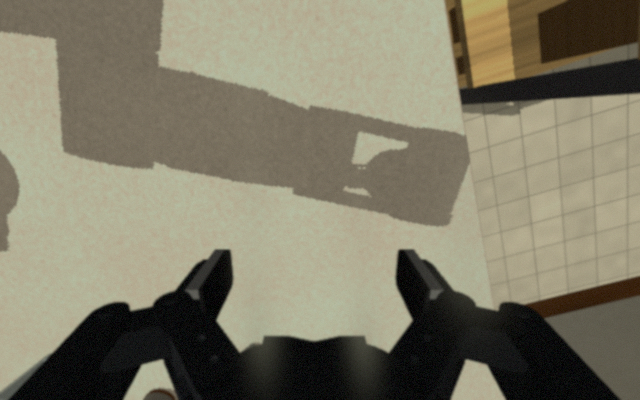

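The top view shows the round-window switch at about (264,176), the square one at (222,231), the jar at (290,220) and the beaker at (337,267). The cover is at (443,160), with its +y edge on the left at about x=416, and the end stop is at (490,152).

```bash
cat > h.py <<'E'
import numpy as np, cv2
def ray(c,uv):
    K=np.array([[c['fx'],0,c['cx']],[0,c['fy'],c['cy']],[0,0,1.]])
    uv=np.asarray(uv,float).reshape(-1,1,2)
    n=cv2.undistortPoints(uv,K,np.array([c['k1'],0,0,0.])).reshape(-1,2)
    T=c['world_from_camera']; d=np.c_[n,np.ones(len(n))]@T[:3,:3].T
    return T[:3,3],d,n
def onplane(c,uv,z):
    o,d,_=ray(c,uv); return o+d*((z-o[2])/d[:,2])[:,None]
def fromdepth(c,uv,D):
    o,d,_=ray(c,uv); return o+d*np.array([D[int(round(v)),int(round(u))] for u,v in np.reshape(uv,(-1,2))])[:,None]
E
python3 - <<'E'
from h import *
np.set_printoptions(precision=4,suppress=True)
for n in("top","side"):
    c=np.load(f"pics/{n}0c.npy",allow_pickle=True).item();p=np.load(f"pics/{n}0p.npy");d=np.load(f"pics/{n}0d.npy")
    print(n)
    # dark windows
    g=p.max(2); rois={'top':{'start':(244,158,284,196),'cancel':(204,212,242,250)},'side':{'start':(315,165,348,195),'cancel':(254,148,290,178)}}[n]
    for k,(a,b,e,f) in rois.items():
        m=(g[b:f,a:e]<70).astype(np.uint8)
        N,l,s,ce=cv2.connectedComponentsWithStats(m); i=1+np.argmax(s[1:,4]); uv=ce[i]+[a,b]
        cs,_=cv2.findContours((l==i).astype(np.uint8),cv2.RETR_EXTERNAL,cv2.CHAIN_APPROX_NONE)
        print(k,uv,s[i],'circfill',s[i,4]/(np.pi*cv2.minEnclosingCircle(cs[0])[1]**2),onplane(c,uv,.035),fromdepth(c,uv,d))
# cover corners/edge in top : upsample
c=np.load("pics/top0c.npy",allow_pickle=True).item()
p=cv2.imread("pics/top0.png")
cv2.imwrite("pics/topz.png",cv2.resize(p[50:220,340:530],None,fx=4,fy=4,interpolation=cv2.INTER_CUBIC)[:600])
p=cv2.imread("pics/side0.png")
cv2.imwrite("pics/sidez.png",cv2.resize(p[230:400,320:520],None,fx=4,fy=4,interpolation=cv2.INTER_CUBIC)[:600])
E
```

```text
top
start [263.5077 175.8872] [ 12  10  16  16 195] circfill 1.0085935417136829 [[0.6063 0.234  0.035 ]] [[0.6069 0.2344 0.0324]]
cancel [221.7638 230.1709] [  9  10  18  18 199] circfill 0.7172126572808218 [[0.4598 0.3449 0.035 ]] [[0.46   0.3455 0.0324]]
side
start [329.3738 175.5047] [  8   6  14  10 107] circfill 0.7653513268344205 [[0.6073 0.2338 0.035 ]] [[0.607  0.233  0.0358]]
cancel [271.5172 158.5977] [11  6 15 10 87] circfill 0.562277597945474 [[0.4602 0.3444 0.035 ]] [[0.4601 0.3433 0.036 ]]
```

```bash
python3 - <<'E'
import cv2
p=cv2.imread("pics/topz.png");print(p.shape)
cv2.imwrite("pics/topz2.png",p[:600])
E
```

```text
(600, 760, 3)
```

View pics/topz.png

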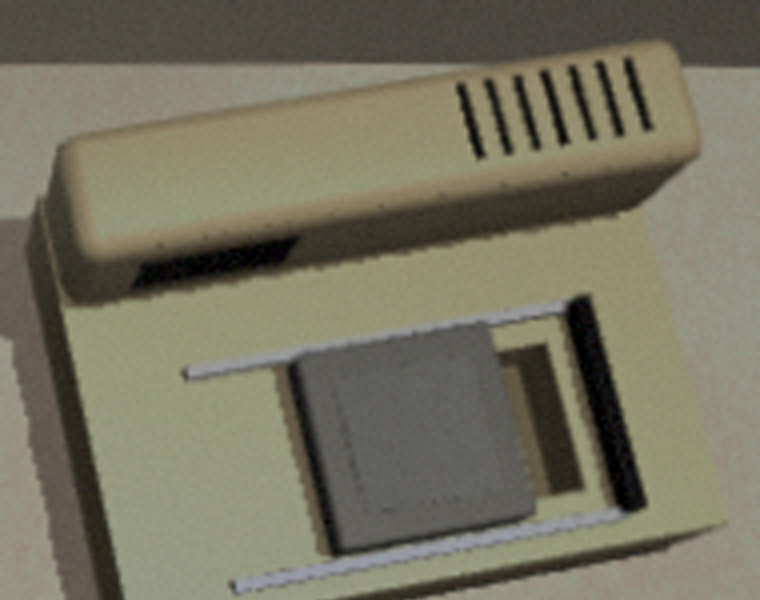

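View pics/sidez.png

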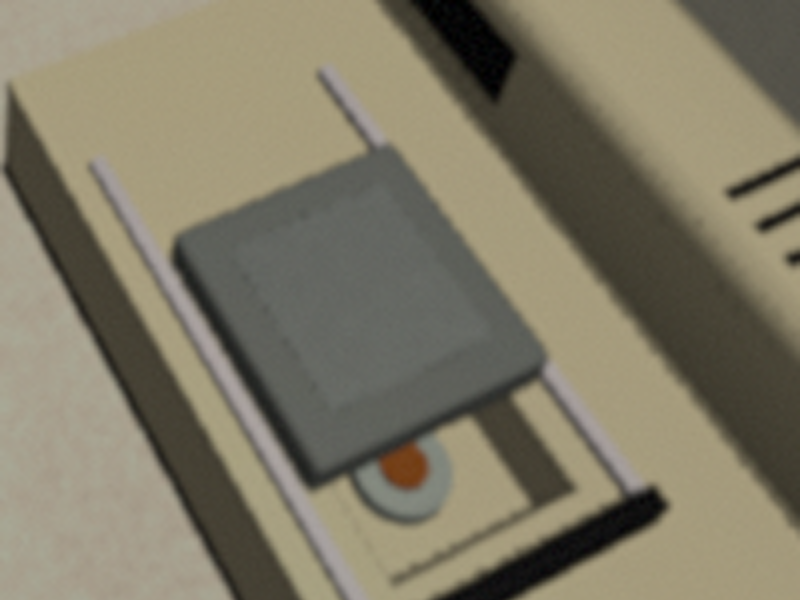

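The zooms show the cover's corners clearly: topz (303,355), (343,550), (535,512) and (490,322), and in sidez (390,150), (178,240), (318,483) and (545,360). I'll cast these onto z=0.131.

```bash
python3 - <<'E'
from h import *
np.set_printoptions(precision=4,suppress=True)
C={n:np.load(f"pics/{n}0c.npy",allow_pickle=True).item() for n in("top","side")}
D={n:np.load(f"pics/{n}0d.npy") for n in C}
f=lambda a,o:(np.array(a)+.5)/4-.5+np.array(o)
T=f([(303,355),(343,550),(535,512),(490,322)],(340,50)); S=f([(390,150),(178,240),(318,483),(545,360)],(320,230))
for n,u in(("top",T),("side",S)):
    X=onplane(C[n],u,.131); print(n,X[:,:2],'sides',np.linalg.norm(X-np.roll(X,-1,0),axis=1),'ctr',X.mean(0))
    print(' edge mid',X[:2].mean(0),'closing dir',(X[2]-X[1]+X[3]-X[0])/2)
    ctr=u.mean(0); print(' depth ctr',fromdepth(C[n],ctr,D[n]))
R=onplane(C['top'],f([(187,374),(237,588),(570,309),(620,513)],(340,50)),.108);print('rails',R[:,:2],(R[2]-R[0]),(R[3]-R[1]))
E_=onplane(C['top'],f([(590,296),(644,505),(568,304),(618,510)],(340,50)),.122);print('stop top',E_[:,:2])
# deck left, bottle etc heights and bench
print('housing top',onplane(C['top'],f([(90,250),(690,150)],(340,50)),.2)[:,:2])
print('jar',onplane(C['top'],[(290,220)],.07),'beaker',onplane(C['top'],[(337,267)],.085))
E
```

```text
top [[ 0.6773 -0.1602]
 [ 0.5519 -0.178 ]
 [ 0.5746 -0.301 ]
 [ 0.6985 -0.2822]] sides [0.1267 0.1251 0.1253 0.1238] ctr [ 0.6256 -0.2303  0.131 ]
 edge mid [ 0.6146 -0.1691  0.131 ] closing dir [ 0.0219 -0.1225  0.    ]
 depth ctr [[ 0.6253 -0.2305  0.1294]]
side [[ 0.6755 -0.1605]
 [ 0.5532 -0.1819]
 [ 0.5726 -0.3084]
 [ 0.6968 -0.2822]] sides [0.1241 0.1279 0.1268 0.1235] ctr [ 0.6245 -0.2333  0.131 ]
 edge mid [ 0.6144 -0.1712  0.131 ] closing dir [ 0.0203 -0.1241  0.    ]
 depth ctr [[ 0.6217 -0.2387  0.1354]]
rails [[ 0.6725 -0.0906]
 [ 0.5327 -0.116 ]
 [ 0.715  -0.3459]
 [ 0.5781 -0.3667]] [ 0.0425 -0.2554  0.    ] [ 0.0455 -0.2508  0.    ]
stop top [[ 0.719  -0.3536]
 [ 0.5803 -0.3762]
 [ 0.7135 -0.3384]
 [ 0.5772 -0.3589]]
housing top [[ 0.7212 -0.0185]
 [ 0.7847 -0.3887]]
jar [[0.4813 0.1602 0.07  ]] beaker [[0.3601 0.0424 0.085 ]]
```

```bash
cat >> h.py <<'E'
from scipy.spatial.transform import Rotation as Rn
def plan(target,yaw_y_deg=None):
    from bench import get_obs
    o=get_obs(); w,x,y,z=o['eef_rot']; R=Rn.from_quat([x,y,z,w])
    print('t',o['time_s'],'pos',o['eef_pos'],'F',o['wrist_force'],'open',o['opening'])
    print('shift mm',R.inv().apply(np.array(target)-o['eef_pos'])*1000)
    if yaw_y_deg is not None:
        a=np.radians(yaw_y_deg); Y=np.array([np.cos(a),np.sin(a),0]);Z=np.array([0,0,-1.]);X=np.cross(Y,Z)
        print('rotvec',(R.inv()*Rn.from_matrix(np.c_[X,Y,Z])).as_rotvec())
E
python3 - <<'E'
from h import *
import bench
np.set_printoptions(precision=4,suppress=True)
print([k for k in dir(bench) if not k.startswith('_')], getattr(bench,'tip_extent',None))
plan((.606,-.123,.245),9.9)
c=np.load("pics/top0c.npy",allow_pickle=True).item();d=np.load("pics/top0d.npy");p=np.load("pics/top0p.npy").astype(int)
m=((p[...,1]>p[...,0]+25)&(p[...,1]>p[...,2]+25)).astype(np.uint8);N,l,s,ce=cv2.connectedComponentsWithStats(m)
for i in range(1,N):
    if s[i,4]>20: print(ce[i],s[i,4],onplane(c,ce[i],.16),fromdepth(c,ce[i],d))
E
```

```text
['MotionError', 'camera', 'get_calibration', 'get_obs', 'hand_in', 'tip_extent'] 0.014
t 0.15 pos [0.1778 0.5464 0.2446] F [-0.2142 -0.0949  0.465 ] open 1.0034963429902624
shift mm [-614.4045 -503.9177    0.1215]
rotvec [-0.0014  0.0005  1.0832]
[247.3882 116.8421] 152 [[0.7285 0.2593 0.16  ]] [[0.734  0.2617 0.1456]]
[197.9661 141.0791] 177 [[0.6685 0.3797 0.16  ]] [[0.6733 0.3843 0.1449]]
[165.9243 193.6541] 185 [[0.539  0.4529 0.16  ]] [[0.5404 0.4559 0.1523]]
```

```bash
python3 -m jog '[[[-31,-25,0],[0,0,0.054],0],[[-61,-50,0],[0,0,0.108],0],[[-92,-76,0],[0,0,0.162],0],[[-123,-101,0],[0,0,0.217],0],[[-154,-126,0],[0,0,0.271],0],[[-184,-151,0],[0,0,0.325],0],[[-215,-176,0],[0,0,0.379],0],[[-246,-202,0],[0,0,0.433],0],[[-276,-227,0],[0,0,0.487],0],[[-307,-252,0],[0,0,0.542],0],[[-338,-277,0],[0,0,0.596],0],[[-369,-302,0],[0,0,0.65],0],[[-399,-328,0],[0,0,0.704],0],[[-430,-353,0],[0,0,0.758],0],[[-461,-378,0],[0,0,0.812],0],[[-492,-403,0],[0,0,0.867],0],[[-522,-428,0],[0,0,0.921],0],[[-553,-453,0],[0,0,0.975],0],[[-584,-479,0],[0,0,1.029],0],[[-614,-504,0],[0,0,1.083],0]]'
python3 - <<'E'
from h import *
plan((.606,-.123,.125),9.9)
from bench import *
p,d=camera("side");cv2.imwrite("pics/side1.png",p[:,:,::-1])
E
```

```text
time_s: 1.82
eef_pos: [0.6062, -0.1249, 0.2446]
eef_rot: [-0.0, 0.645, 0.765, -0.001]
wrist_force: [0.5, 0.3, 0.3]
opening: 0.002
t 1.8167 pos [ 0.60618919 -0.12494013  0.24460157] F [0.53589013 0.31422252 0.34715256] open 0.002243077693263383
shift mm [  2.03022794   0.30219526 119.59984583]
rotvec [-0.00134395  0.00071752 -0.00288747]
```

View pics/side1.png

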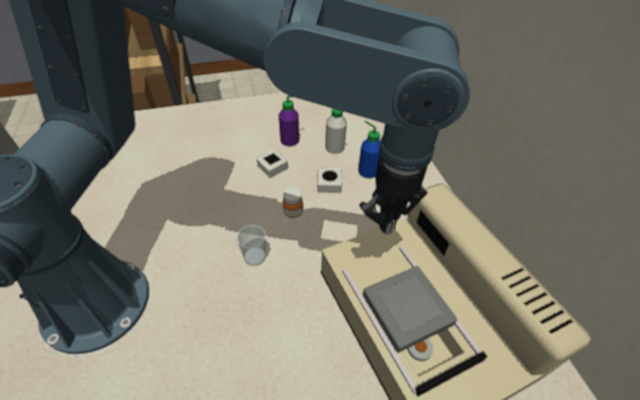

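The fingers are shut and above the bare deck just left of the cover. Lowering now.

```bash
python3 -m jog '[[[2,0,20],[0,0,0],0],[[2,0,45],[0,0,0],0],[[2,0,70],[0,0,0],0],[[2,0,90],[0,0,0],0],[[2,0,105],[0,0,0],0],[[2,0,113],[0,0,0],0],[[2,0,117],[0,0,0],0],[[2,0,117],[0,0,0],0]]'
python3 - <<'E'
from h import *
plan((.624,-.221,.127),9.9)
from bench import *
for n in("wrist","side"):
    p,d=camera(n);cv2.imwrite(f"pics/{n}2.png",p[:,:,::-1])
E
```

```text
time_s: 2.53
eef_pos: [0.6082, -0.1298, 0.1264]
eef_rot: [0.001, 0.647, 0.762, -0.002]
wrist_force: [1.2, -0.2, 0.3]
opening: -0.0
t 2.5333 pos [ 0.60823699 -0.12975994  0.12638326] F [ 1.17145113 -0.18089016  0.28975181] open -3.882845816646339e-05
shift mm [-92.59010258   0.78492996  -0.23985406]
rotvec [-0.00102651  0.00407383 -0.01019419]
```

View pics/wrist2.png

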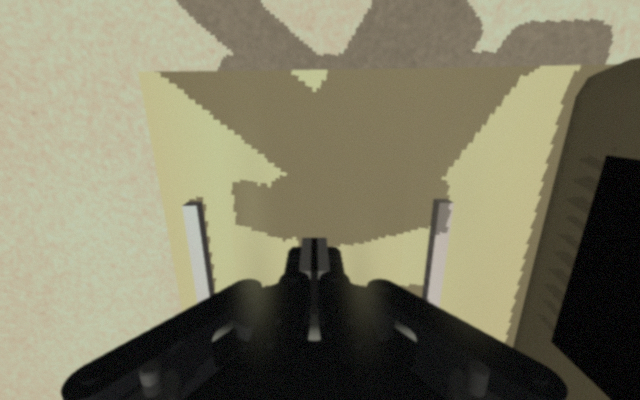

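View pics/side2.png

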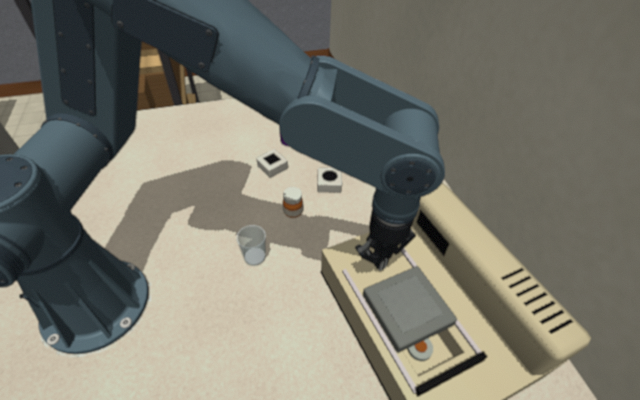

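The tips are low between the rails with the face ahead of them (tool −x). Now pushing.

```bash
python3 -m jog '[[[-8,0.5,0],[0,0,-0.01],0],[[-16,0.5,0],[0,0,-0.01],0],[[-24,1,0],[0,0,-0.01],0],[[-30,1,0],[0,0,-0.01],0],[[-36,1,0],[0,0,-0.01],0],[[-42,1,0],[0,0,-0.01],0],[[-48,1,0],[0,0,-0.01],0],[[-54,1,0],[0,0,-0.01],0],[[-60,1,0],[0,0,-0.01],0],[[-65,1,0],[0,0,-0.01],0],[[-70,1,0],[0,0,-0.01],0],[[-70,1,0],[0,0,-0.01],0]]'
python3 - <<'E'
from h import *
plan((.624,-.221,.127),9.9)
from bench import *
for n in("top","side"):
    p,d=camera(n);p=p[:,:,::-1];p=p[50:220,340:530] if n=="top" else p[230:400,320:520]
    cv2.imwrite(f"pics/{n}3.png",cv2.resize(p,None,fx=3,fy=3))
E
```

```text
time_s: 3.63
eef_pos: [0.6215, -0.2004, 0.1284]
eef_rot: [0.003, 0.644, 0.765, -0.002]
wrist_force: [0.7, 0.2, 0.3]
opening: -0.0
t 3.6333 pos [ 0.62153119 -0.20037566  0.12836315] F [0.679264   0.20570552 0.29568276] open -0.00023202252863457423
shift mm [-20.73332978  -1.09964358   1.49546896]
rotvec [ 0.00106008  0.0064374  -0.00075949]
```

View pics/side3.png

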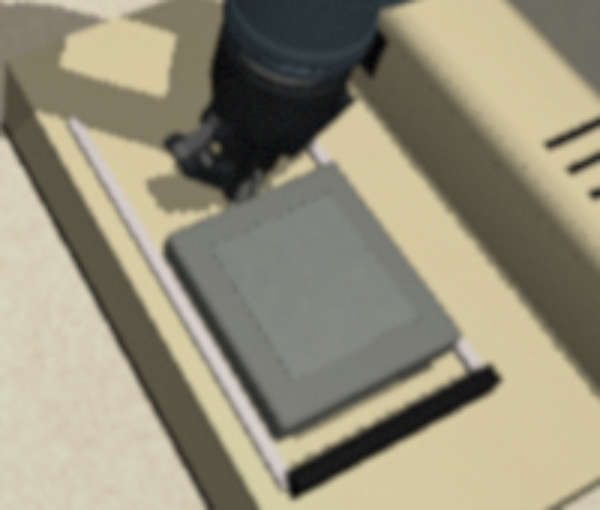

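The cover has moved with the fingers and the well is covered, but there is still a small gap to the end stop.

```bash
python3 -m jog '[[[-4,0,1],[0,0,0],0],[[-8,0,1],[0,0,0],0],[[-11,0,1],[0,0,0],0],[[-13,0,1],[0,0,0],0],[[-13,0,1],[0,0,0],0]]'; python3 -m jog '[[[-2,0,0],[0,0,0],0],[[-4,0,0],[0,0,0],0],[[-4,0,0],[0,0,0],0]]'
python3 - <<'E'
from h import *
plan((.624,-.221,.127),9.9)
E
```

```text
time_s: 4.15
eef_pos: [0.6235, -0.2131, 0.1272]
eef_rot: [0.003, 0.644, 0.765, -0.002]
wrist_force: [0.4, 0.5, -0.1]
opening: 0.001
time_s: 4.4
eef_pos: [0.624, -0.2161, 0.1272]
eef_rot: [0.002, 0.644, 0.765, -0.001]
wrist_force: [-0.8, 5.5, 1.9]
opening: 0.003
t 4.4 pos [ 0.62402206 -0.21613529  0.12721806] F [-0.75708937  5.52093311  1.87244055] open 0.0030811880302822046
shift mm [-4.78807819 -0.85476464  0.23892509]
rotvec [ 0.00010259  0.00437632 -0.00070527]
```

```bash
python3 -m jog '[[[-2,0,0],[0,0,0],0],[[-4,0,0],[0,0,0],0],[[-4,0,0],[0,0,0],0]]';python3 -m jog '[[[-2,0,0],[0,0,0],0],[[-4,0,0],[0,0,0],0],[[-4,0,0],[0,0,0],0]]'
python3 - <<'E'
from h import *
plan((.624,-.221,.127),9.9)
from bench import *
for n in("top","side"):
    p,d=camera(n);p=p[:,:,::-1];p=p[50:220,340:530] if n=="top" else p[230:400,320:520]
    cv2.imwrite(f"pics/{n}4.png",cv2.resize(p,None,fx=3,fy=3))
E
```

```text
time_s: 4.65
eef_pos: [0.624, -0.2163, 0.1272]
eef_rot: [-0.002, 0.643, 0.766, 0.0]
wrist_force: [-3.0, 14.6, 7.6]
opening: -0.004
time_s: 4.9
eef_pos: [0.624, -0.2163, 0.1273]
eef_rot: [-0.005, 0.643, 0.766, 0.002]
wrist_force: [-4.6, 16.4, 7.3]
opening: 0.001
t 4.9 pos [ 0.62403287 -0.21631199  0.12730387] F [-4.55452268 16.37067027  7.32349499] open 0.0013293768189354344
shift mm [-4.61414056 -0.84384352  0.26177397]
rotvec [-0.00313078 -0.00969633  0.00137424]
```

View pics/side4.png

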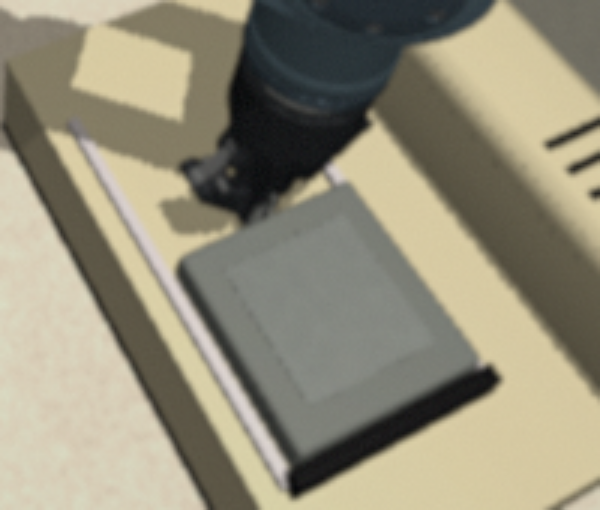

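The cover sits against the black stop, the position has stalled and the force rose to 17 N, so it is shut. I'll back off and rise.

```bash
python3 -m jog '[[[6,0,0],[0,0,0],0],[[14,0,0],[0,0,0],0],[[24,0,0],[0,0,0],0],[[32,0,-8],[0,0,0],0],[[36,0,-30],[0,0,0],0],[[40,0,-60],[0,0,0],0],[[45,0,-95],[0,0,0],0],[[50,0,-125],[0,0,0],0],[[50,0,-135],[0,0,0],0],[[50,0,-135],[0,0,0],0]]'
python3 - <<'E'
from h import *
np.set_printoptions(precision=4,suppress=True)
plan((.6067,.234,.26),9.9)
from bench import *
for n in("side","top"):
    p,d=camera(n);p=p[:,:,::-1];cv2.imwrite(f"pics/{n}5f.png",p);p=p[50:220,340:530] if n=="top" else p[230:400,320:520]
    cv2.imwrite(f"pics/{n}5.png",cv2.resize(p,None,fx=4,fy=4,interpolation=cv2.INTER_CUBIC)[:600])
E
```

```text
time_s: 5.83
eef_pos: [0.6178, -0.1687, 0.2677]
eef_rot: [-0.0, 0.643, 0.766, 0.003]
wrist_force: [0.7, 0.1, -0.7]
opening: -0.001
t 5.8333 pos [ 0.6178 -0.1687  0.2677] F [ 0.6639  0.1441 -0.7158] open -0.0013291912981385412
shift mm [398.4312  59.147    9.5197]
rotvec [ 0.0034 -0.0041  0.0022]
```

View pics/side5.png

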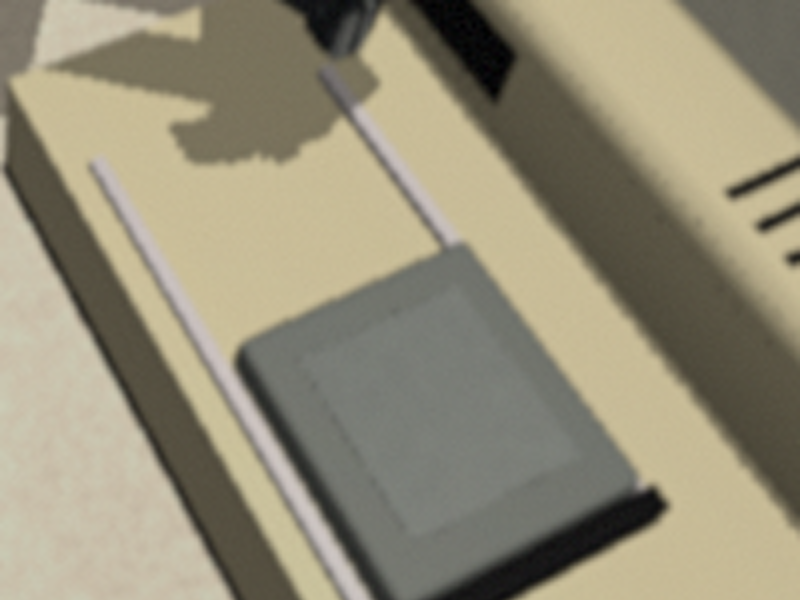

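View pics/top5.png

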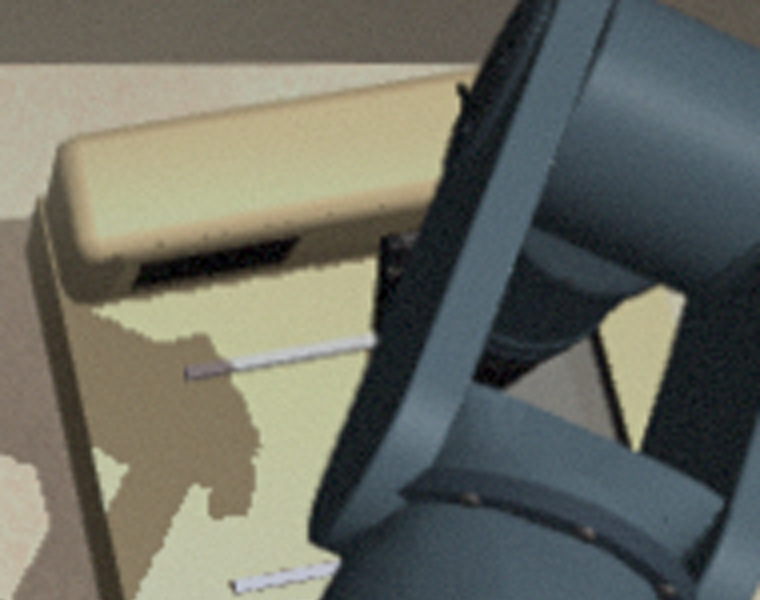

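Both views agree: the side view shows the cover flush against the stop. Next I move high to above the round window, turning the jaws 90° so the wide knuckles don't face the blue bottle.

```bash
python3 -m jog '[[[25,4,0],[0,0,-0.1],0],[[50,7,0],[0,0,-0.2],0],[[75,11,0],[0,0,-0.3],0],[[100,15,0],[0,0,-0.4],0],[[125,18,0],[0,0,-0.5],0],[[150,22,0],[0,0,-0.6],0],[[175,26,0],[0,0,-0.7],0],[[200,30,0],[0,0,-0.8],0],[[225,33,0],[0,0,-0.9],0],[[250,37,0],[0,0,-1.0],0],[[275,41,0],[0,0,-1.1],0],[[300,44,0],[0,0,-1.2],0],[[325,48,0],[0,0,-1.3],0],[[350,52,0],[0,0,-1.4],0],[[375,56,0],[0,0,-1.5],0],[[390,58,0],[0,0,-1.57],0],[[398,59,0],[0,0,-1.57],0],[[398,59,0],[0,0,-1.57],0]]'
python3 - <<'E'
from h import *
np.set_printoptions(precision=4,suppress=True)
plan((.6067,.234,.075),99.9)
from bench import *
for n in("side","wrist"):
    p,d=camera(n);p=p[:,:,::-1];cv2.imwrite(f"pics/{n}6.png",p)
E
```

```text
time_s: 7.43
eef_pos: [0.6035, 0.2352, 0.263]
eef_rot: [-0.004, -0.086, 0.996, 0.004]
wrist_force: [0.2, -0.1, -0.0]
opening: 0.001
t 7.4333 pos [0.6035 0.2352 0.263 ] F [ 0.2062 -0.0885 -0.0115] open 0.0009569922301097138
shift mm [ -4.3147  -3.5052 187.9833]
rotvec [ 0.0092 -0.0074  0.0003]
```

View pics/side6.png

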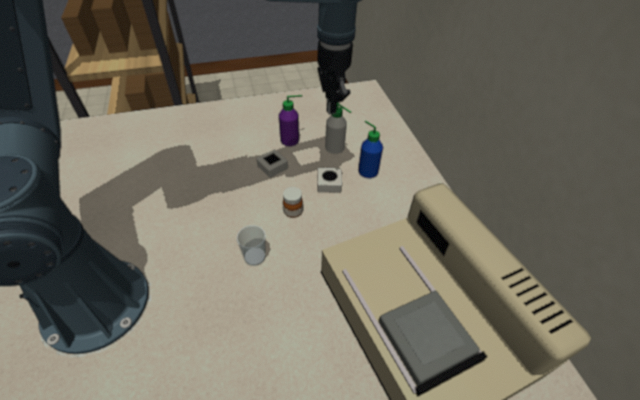

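View pics/wrist6.png

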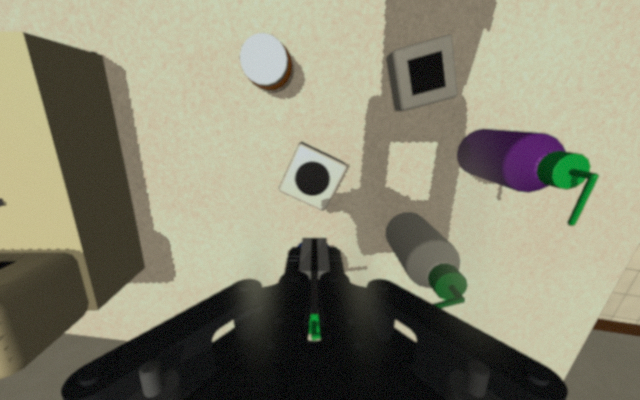

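The wrist view shows the round window at (312,178), with the jar, the square switch and the bottles clear of the descent. I'll measure the window again from here before lowering.

```bash
python3 - <<'E'
from h import *
np.set_printoptions(precision=4,suppress=True)
from bench import *
c=get_calibration("wrist");p,d=camera("wrist")
m=(p[150:210,280:345].max(2)<70).astype(np.uint8);N,l,s,ce=cv2.connectedComponentsWithStats(m);i=1+np.argmax(s[1:,4]);uv=ce[i]+[280,150]
print(uv,s[i],onplane(c,uv,.035),fromdepth(c,uv,d))
plan((.6067,.234,.13),99.9)
E
```

```text
[312.5852 177.7444] [ 17  12  32  32 810] [[0.6078 0.2344 0.035 ]] [[0.6074 0.2343 0.0367]]
t 7.5833 pos [0.6045 0.2329 0.2645] F [ 0.0595 -0.002   0.9163] open -0.0026860078688610285
shift mm [ -3.0118  -0.4733 134.5037]
rotvec [ 0.0086 -0.0053 -0.0017]
```

The three views agree on (0.607, 0.234). Descending in two stages.

```bash
python3 -m jog '[[[-3,0,25],[0.008,-0.005,0],0],[[-3,0,55],[0.008,-0.005,0],0],[[-3,0,85],[0.008,-0.005,0],0],[[-3,0,110],[0.008,-0.005,0],0],[[-3,0,125],[0.008,-0.005,0],0],[[-3,0,132],[0.008,-0.005,0],0],[[-3,0,134],[0.008,-0.005,0],0],[[-3,0,134],[0.008,-0.005,0],0]]'
python3 - <<'E'
from h import *
np.set_printoptions(precision=4,suppress=True)
from bench import *
plan((.607,.234,.074),99.9)
p,d=camera("side");cv2.imwrite("pics/side7.png",cv2.resize(p[80:230,200:420,::-1],None,fx=3,fy=3))
E
```

```text
time_s: 8.25
eef_pos: [0.607, 0.2336, 0.1307]
eef_rot: [-0.0, -0.085, 0.996, 0.0]
wrist_force: [-0.8, 0.2, -0.4]
opening: -0.001
t 8.25 pos [0.607  0.2336 0.1307] F [-0.8203  0.1591 -0.3773] open -0.00107728541636824
shift mm [-0.0683  0.3276 56.6871]
rotvec [ 0.0004 -0.0002 -0.0031]
```

View pics/side7.png

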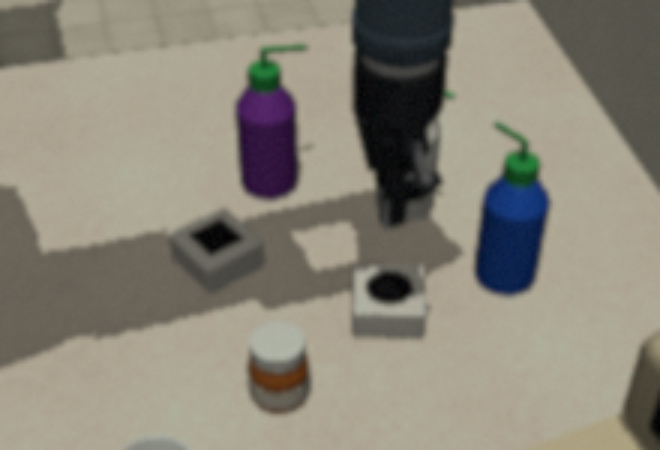

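The tips are above the round window (crop about (390,285)) and clear of the bottles. I'll lower 57 mm to put the tips about 25 mm above the window, then dwell for over 2 s.

```bash
python3 -m jog '[[[0,0,15],[0,0,0],0],[[0,0,30],[0,0,0],0],[[0,0,42],[0,0,0],0],[[0,0,50],[0,0,0],0],[[0,0,54],[0,0,0],0],[[0,0,56],[0,0,0],0],[[0,0,56],[0,0,0],0],[[0,0,56],[0,0,0],0]]'
python3 - <<'E'
from h import *
np.set_printoptions(precision=4,suppress=True)
plan((.607,.234,.074),99.9)
E
python3 -m jog '[[[0,0,0],[0,0,0],0],[[0,0,0],[0,0,0],0],[[0,0,0],[0,0,0],0],[[0,0,0],[0,0,0],0],[[0,0,0],[0,0,0],0],[[0,0,0],[0,0,0],0],[[0,0,0],[0,0,0],0],[[0,0,0],[0,0,0],0],[[0,0,0],[0,0,0],0],[[0,0,0],[0,0,0],0],[[0,0,0],[0,0,0],0],[[0,0,0],[0,0,0],0],[[0,0,0],[0,0,0],0],[[0,0,0],[0,0,0],0],[[0,0,0],[0,0,0],0],[[0,0,0],[0,0,0],0],[[0,0,0],[0,0,0],0],[[0,0,0],[0,0,0],0],[[0,0,0],[0,0,0],0],[[0,0,0],[0,0,0],0]]'
python3 - <<'E'
from h import *
from bench import *
p,d=camera("side");cv2.imwrite("pics/side8.png",cv2.resize(p[80:230,200:420,::-1],None,fx=3,fy=3))
E
python3 -m jog '[[[0,0,0],[0,0,0],0],[[0,0,0],[0,0,0],0],[[0,0,0],[0,0,0],0],[[0,0,0],[0,0,0],0],[[0,0,0],[0,0,0],0],[[0,0,0],[0,0,0],0],[[0,0,0],[0,0,0],0],[[0,0,0],[0,0,0],0],[[0,0,0],[0,0,0],0],[[0,0,0],[0,0,0],0],[[0,0,0],[0,0,0],0],[[0,0,0],[0,0,0],0]]'
```

```text
time_s: 8.97
eef_pos: [0.6081, 0.2341, 0.0763]
eef_rot: [0.001, -0.085, 0.996, 0.0]
wrist_force: [0.5, -0.1, 0.2]
opening: 0.003
t 8.9667 pos [0.6081 0.2341 0.0763] F [ 0.521  -0.0866  0.1839] open 0.0027249288667349114
shift mm [1.1058 0.0393 2.323 ]
rotvec [ 0.0005  0.0024 -0.0028]
time_s: 10.63
eef_pos: [0.6081, 0.2342, 0.0763]
eef_rot: [0.001, -0.085, 0.996, 0.0]
wrist_force: [-0.4, -0.3, 1.1]
opening: 0.0
time_s: 11.68
eef_pos: [0.6081, 0.2341, 0.0763]
eef_rot: [0.001, -0.085, 0.996, 0.0]
wrist_force: [0.3, 0.6, -0.6]
opening: -0.0
```

View pics/side8.png

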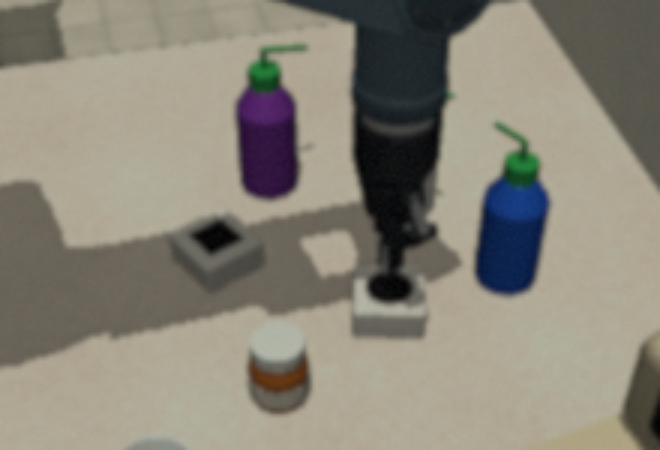

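The tips were held over the middle of the window for about 2.7 s without touching. Now rising straight up for a final check.

```bash
python3 -m jog '[[[0,0,-10],[0,0,0],0],[[0,0,-30],[0,0,0],0],[[0,0,-60],[0,0,0],0],[[0,0,-90],[0,0,0],0],[[0,0,-120],[0,0,0],0],[[0,0,-145],[0,0,0],0],[[0,0,-165],[0,0,0],0],[[0,0,-175],[0,0,0],0],[[0,0,-175],[0,0,0],0],[[0,0,-175],[0,0,0],0],[[0,0,-175],[0,0,0],0]]'
python3 - <<'E'
from h import *
from bench import *
np.set_printoptions(precision=4,suppress=True)
c=get_calibration("side");p,d=camera("side");cv2.imwrite("pics/side9.png",p[:,:,::-1])
p0=np.load("pics/side0p.npy")
for k,(a,b,e,f) in {'start':(315,165,348,195),'cancel':(254,148,290,178)}.items():
    m=(p[b:f,a:e].max(2)<70).astype(np.uint8);N,l,s,ce=cv2.connectedComponentsWithStats(m);i=1+np.argmax(s[1:,4]);print(k,onplane(c,ce[i]+[a,b],.035))
print(get_obs()['wrist_force'])
E
```

```text
time_s: 12.6
eef_pos: [0.6068, 0.2338, 0.2494]
eef_rot: [-0.0, -0.085, 0.996, 0.0]
wrist_force: [0.1, 0.0, -0.9]
opening: -0.0
start [[0.6074 0.2341 0.035 ]]
cancel [[0.4602 0.3445 0.035 ]]
[ 0.4776  0.2572 -1.0179]
```

View pics/side9.png

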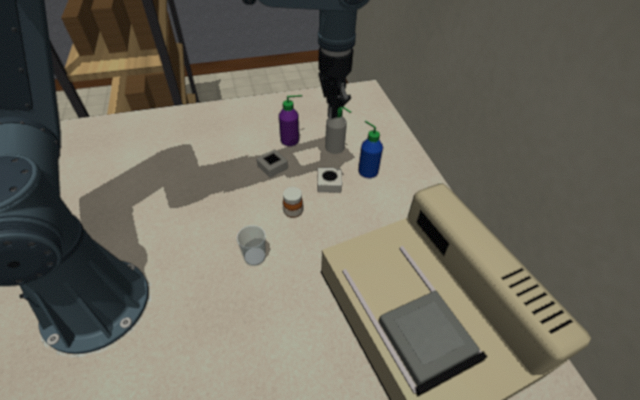

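The cover is still shut, everything stands where it was, and the arm is clear.

```bash
python3 -c "
from bench import *
print(hand_in())"
```

```text
the job is handed in; nothing more can be done
None
```

The cover is shut and the scan-start dwell was done; I handed the job in about 13 s in. `hand_in()` gives no verdict, so the result rests on my own checks.

- **Cover:** I pushed it with the shut fingertips until it stalled against the end stop with about 17 N on the wrist. The side view showed it flush with the stop, and it was still shut in the last picture. I could not read the joint value itself. The top view was mostly blocked by the arm, so the side view and the force are the evidence.
- **Dwell:** I held the tips for about 2.7 s at (0.608, 0.234), roughly 1 mm from the window's centre and 27 mm above it. The wrist force stayed around 1 N, which is normal noise, so nothing was touched.
- **Bystanders:** Measured again afterwards, both switches are within 1 mm of where they began. The jar, beaker and wash bottle look unmoved in the side view, but I did not measure them a second time.

No check failed or disagreed.

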